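Press the canister lids shut in order

TASK

Close the three round storage canisters by pressing the raised button in the middle of each lid all the way down with the fingertips, so that it stays down: the shortest canister first, then the middle-height one, then the tallest. Press each lightly and leave the canisters standing where they are, without lifting, shifting or tipping them. Leave the square canister's button raised and everything else undisturbed.

Things in the scene. Friction and masses are not known exactly. Their poses are not given: they have to be found in the camera images.
- short_can: the shortest round storage canister, loose, round, 94 mm across, clear body with fruit pieces inside, white lid; its lid top is 90 mm above its underside; filled mass 0.3 to 0.9 kg. Origin: centre of its underside, z up.
- short_button (a joint): push button on the lid of the shortest round canister, m: 0 raised (as it starts), 0.010 fully down; grows as it is pressed. It slides with about 4 N of friction, has no spring, and stays wherever it is left. Pressed on past fully down, the soft rubber seal under it gives up to 7 mm more (5 N at first, then 2.5 N per mm) and springs back.
- short_top (a point): centre of the flat top of that button (grey disc, 40 mm across, standing in a 47 mm black rubber seal in the middle of the lid): 18 mm above the lid top when raised, 8 mm above it when fully down; moves with the button.
- middle_can: the middle-height round storage canister, loose, round, 94 mm across, clear body with fruit pieces inside, white lid; its lid top is 115 mm above its underside; filled mass 0.3 to 0.9 kg. Origin: centre of its underside, z up.
- middle_button (a joint): push button on the lid of the middle-height round canister, m: 0 raised (as it starts), 0.010 fully down; grows as it is pressed. It slides with about 4 N of friction, has no spring, and stays wherever it is left. Pressed on past fully down, the soft rubber seal under it gives up to 7 mm more (5 N at first, then 2.5 N per mm) and springs back.
- middle_top (a point): centre of the flat top of that button (grey disc, 40 mm across, standing in a 47 mm black rubber seal in the middle of the lid): 18 mm above the lid top when raised, 8 mm above it when fully down; moves with the button.
- tall_can: the tallest round storage canister, loose, round, 94 mm across, clear body with fruit pieces inside, white lid; its lid top is 140 mm above its underside; filled mass 0.3 to 0.9 kg. Origin: centre of its underside, z up.
- tall_button (a joint): push button on the lid of the tallest round canister, m: 0 raised (as it starts), 0.010 fully down; grows as it is pressed. It slides with about 4 N of friction, has no spring, and stays wherever it is left. Pressed on past fully down, the soft rubber seal under it gives up to 7 mm more (5 N at first, then 2.5 N per mm) and springs back.
- tall_top (a point): centre of the flat top of that button (grey disc, 40 mm across, standing in a 47 mm black rubber seal in the middle of the lid): 18 mm above the lid top when raised, 8 mm above it when fully down; moves with the button.
- square_can: square storage canister, loose, 90 by 90 mm, rounded edges, clear body with fruit pieces inside, white lid; its lid top is 105 mm above its underside; a bystander with the same kind of button, raised. Origin: centre of its underside, z up.
- square_button (a joint): button on the square canister's lid, m: 0 raised (as it starts and must stay), 0.010 fully down; same 40 mm disc, 18 mm proud.
- jar: bystander: glass jar with a plain flat steel cap, 74 mm across, 110 mm tall, loose, among the canisters. Origin: centre of its underside.
- beaker: bystander: open steel beaker, 72 mm across the rim, 95 mm tall, loose, among the canisters. Origin: centre of its underside.
- bowl: bystander: open steel bowl, 150 mm across, 60 mm tall, to the right of the canisters. Origin: centre of its underside.
- bottle: bystander: white bottle, 64 mm across, 140 mm tall, to the right of the canisters. Origin: centre of its underside.
- spatula: bystander: spatula lying flat on the bench to the left of the canisters, under 300 mm long and 40 mm high. Origin: at its underside near its middle.
Mind the look-alikes: they are no part of the job. Leave any brown or orange look-alike of the tall_can alone.

How it is judged (in metres and radians):
On the way, in this order (a step that is already met when the one before it is completed fails the run):
1. the button of the shortest round canister is down (at least 6 of its 10 mm) (value of joint short_button above 0.006 m), for 0.2 s.
2. the button of the middle-height round canister is down (at least 6 of its 10 mm) (value of joint middle_button above 0.006 m), for 0.2 s.
3. the button of the tallest round canister is down (at least 6 of its 10 mm) (value of joint tall_button above 0.006 m), for 0.2 s.
At the end, for the whole second after the job is handed in: All three round canisters' buttons are at least 6 mm down of their 10 mm, the square one's under 3 mm; the round canisters stand upright (within 0.1 rad), at rest, and every listed object is within 25 mm of where it started (value of joint each of short_button, middle_button, tall_button above 0.006 m and value of joint square_button below 0.003 m and distance of each of short_can, middle_can, tall_can, square_can, jar, beaker, bowl, bottle, spatula from where it was at the start of the episode below 0.025 m and angle between each of short_can, middle_can, tall_can's own z axis and vertical below 0.1 rad and linear speed of each of short_can, middle_can, tall_can below 0.02 m/s); the robot touches nothing.
It fails at once if a button is pushed before its turn ((value of joint middle_button above 0.003 m and not (value of joint short_button above 0.006 m)) or (value of joint tall_button above 0.003 m and not (value of joint short_button above 0.006 m)) or (value of joint tall_button above 0.003 m and not (value of joint middle_button above 0.006 m))).
It fails at once if the square canister's button is pushed (over 3 mm) (value of joint square_button above 0.003 m).
It fails at once if a round canister is pressed hard (over 25 N) (contact force between the fingers and short_can above 25 N or contact force between the fingers and middle_can above 25 N or contact force between the fingers and tall_can above 25 N).
It fails at once if a round canister is lifted (over 10 mm), tipped (over 0.15 rad) or shifted (over 25 mm) (height (world z) of any of short_can, middle_can, tall_can above 0.01 m or angle between any of short_can, middle_can, tall_can's own z axis and vertical above 0.15 rad or distance of any of short_can, middle_can, tall_can from where it was at the start of the episode above 0.025 m).
It fails at once if a bystander is moved (over 25 mm) (distance of any of square_can, jar, beaker, bowl, bottle, spatula from where it was at the start of the episode above 0.025 m).
It also fails if it takes over 51 s, if anything falls off the work surface, if the arm or the gripper's body presses on something with over 40 N, if the wrist force passes 120 N, or if a joint passes its speed limit or range.

ROBOT

A 6-joint arm with a two-finger parallel gripper is mounted at the origin on the work surface. World frame = base frame: x ahead of the robot, y to its left, z up, the work surface at z = 0. Lengths are in mm, angles in rad, forces in N, time in s.
With the tool pointing down it reaches from about 250 to 800 mm from the base axis. Payload 3.9 kg.
Tool frame: the origin (TCP) lies midway between the tips of the shut fingers; the grasp point (between the pads) lies 19 mm behind it (hold_point_z is the distance from the TCP to the grasp point, in mm); z points along the fingers, y is the line along which they close (so a half turn about z gives the same grasp; the last joint's range is limited). The gripper opens to 85 mm and grips with 20 to 120 N. Pads are 22 mm wide; open, the fingers measure 114 mm over their backs; the gripper's body (76 mm by 85 mm) begins 54 mm behind the grasp point. The pads swing forward as they close: fully open they stand 13 mm farther back than shut.
Start: joints at [-1.151, 0.26, -0.138, 1.173, 0, 1.571], TCP at [213.973, -479.407, 231.304] pointing down, gripper open.
Joint ranges: [-2.78, 2.78], [-0.83, 1.72], [-1.28, 1.37], [-1.9, 2.12], [-1.57, 1.48], [-3.14, 3.14]. Speed limits (rad/s): [2.57, 2.57, 3.14, 3.14, 3.14, 3.14].

INTERFACE

Orientations are given as a unit quaternion [x, y, z, w].
In Python, from cell import * gives the robot as it stands. The module is installed in compiled form; this text tells all that it offers.
- The arm moves only by the shell command python3 -m handwheel 'ROWS'. ROWS is JSON, a list of rows, each an object of numbers: "gripper": the finger opening in mm, from 0 to 85.4; "tx", "ty", "tz": the shift along the world's x, y, z in units of 0.1 m (1.0 is 0.1 m); "turn": the turn about the world's z in units of 180 degrees (1.0 is 180 degrees). A call has 1 to 5 rows; each row shifts and turns the commanded pose from where the row before left it; what a row does not reach is not made up. A row lasts 1/8 s, in which the tool goes at most 62.5 mm and 10.7 degrees, less where a joint would pass 70% of its speed; a pose out of reach is approached as far as the arm can. A call with a number of a shift or a turn outside -1 to 1 is refused whole. A call with a gripper value outside its range is refused whole. The fingers move at their own pace and stop on an object; the grip force is fixed at half the most. Time passes only in rows, so rows that do not move let the fingers close. It gives the time, the measured TCP pose, the force, the opening and the grip force at its end, in the units of the state.
- state(): the state, without advancing time (a new reading comes with each control period).
- get_image(name): name is "scene" or "top"; returns the picture (480x640x3 uint8, red, green, blue); there is no depth.
- camera_params(name): a dict with "fx", "fy", "cx", "cy" (pixels), "R" (3x3) and "t" (3): a world point X has camera coordinates R X + t. Camera axes: x right, y down, z forward; pixel columns grow to the right and rows downward; lengths in mm; the calibration is good to about 2 mm. A picture is of the moment at which its call begins. camera_params takes no time and is no camera call.
- sign_off(): hands the job in; it is judged then, once.
The state is a dict: "t": time; "joint_positions": joint angles; "joint_vel": joint speeds; "joint_torque": joint torques, N m; "tool_pos": TCP position; "orientation": TCP orientation; "ft_force": force on the tool from outside, world axes, zero at the start; "moment": the same for the moment, N m; "finger_gap": finger opening in mm; "gripper_force": force on a finger pad.
Only numpy, scipy, OpenCV 4.12 (cv2) and the standard library are available. Lean on these libraries where they do the work, as an engineer would, in place of code of your own. Each camera call takes 0.05 s, during which the arm holds its last target. There are 200 camera calls.

## Working session

There is one attempt and no reset: what is moved stays moved. The work goes in short steps, Python scripts to look and compute and a shell command to move; the robot and the scene stay as the last step left them, time stands still between calls to the robot, and variables do not carry over. Pictures are saved under pics/ and viewed, at most 10 in all, crops included, and the job is handed in when it is done.

```bash
mkdir -p pics; python3 - <<'E'
from cell import *
import cv2
for n in("scene","top"):
    cv2.imwrite(f"pics/{n}0.png",cv2.cvtColor(get_image(n),cv2.COLOR_RGB2BGR)); print(n,camera_params(n))
s=state();print(s["t"],s["tool_pos"],s["orientation"],s["finger_gap"])
E
```

```text
scene {'fx': 479.00175720895623, 'fy': 479.00175720895623, 'cx': 310.1332636157222, 'cy': 244.79014855372498, 'R': array([[ 0.65050805,  0.75943072,  0.01021081],
       [ 0.42134429, -0.34966142, -0.83678305],
       [-0.63190843,  0.54863638, -0.54743937]]), 't': array([-274.90036053,  -93.92530759, 1623.25172592])}
top {'fx': 602.2812178517353, 'fy': 602.2812178517353, 'cx': 325.2536344553745, 'cy': 241.8824935717955, 'R': array([[-6.58856372e-03, -9.99978295e-01,  6.92040639e-07],
       [-9.79920665e-01,  6.45627196e-03, -1.99283233e-01],
       [ 1.99278903e-01, -1.31366843e-03, -9.79941933e-01]]), 't': array([  19.68720574,  432.1985593 , 1528.23653047])}
0.1 [ 213.7360383  -478.83128446  230.53583608] [ 9.78044908e-01  2.08392241e-01 -1.94418542e-04 -8.91492131e-04] 85.1223282808407
```

View pics/scene0.png

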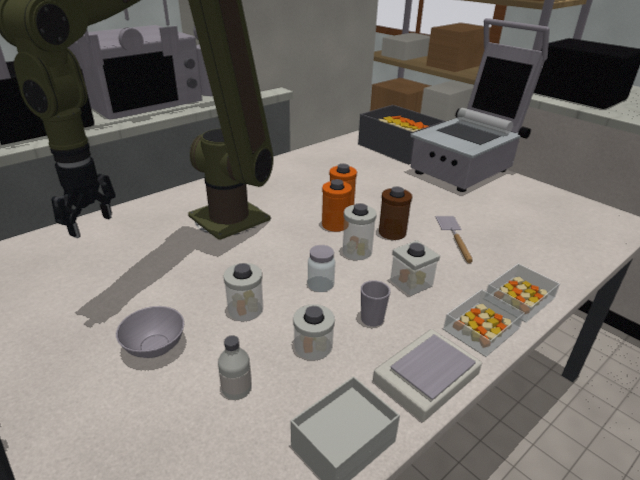

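View pics/top0.png

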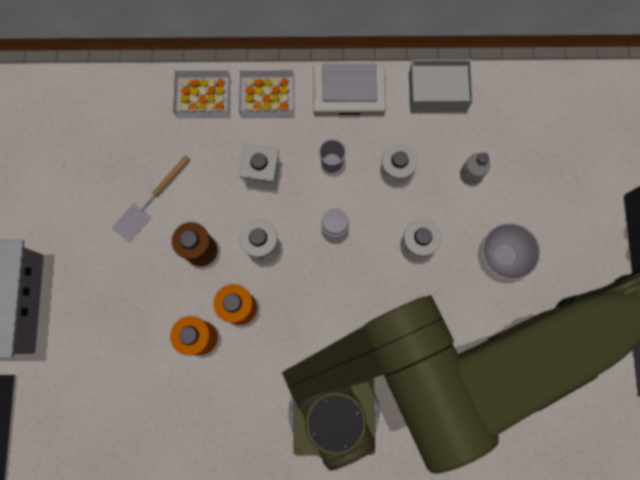

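The scene shows white-lidded canisters at scene/top pixels:
- (314,330)/(400,162): looks shortest.
- (243,290)/(423,238): looks middle.
- (360,230)/(258,238): looks tallest.

The look-alikes are the square canister (415,265)/(258,162), orange ones (337,205)/(234,302) and (343,185)/(190,337), brown (395,212)/(190,240), jar (321,268)/(335,223) and beaker (374,303)/(332,155). I'll check these choices by triangulating the buttons and looking at a close crop.

```bash
cat > h.py <<'E'
import numpy as np,cv2
from cell import *
def ray(n,u,v):
    c=camera_params(n);R,t=c["R"],c["t"]
    return -R.T@t, R.T@np.array([(u-c["cx"])/c["fx"],(v-c["cy"])/c["fy"],1])
def plane(n,u,v,z):
    o,d=ray(n,u,v);return o+d*(z-o[2])/d[2]
def tri(a,b):
    A=[];B=[]
    for n,(u,v) in (("top",a),("scene",b)):
        o,d=ray(n,u,v);d=d/np.linalg.norm(d);P=np.eye(3)-np.outer(d,d);A.append(P);B.append(P@o)
    return np.linalg.lstsq(np.vstack(A),np.hstack(B),rcond=None)[0]
E
python3 - <<'E'
from h import *
T=cv2.imread("pics/top0.png");S=cv2.imread("pics/scene0.png")
P={"short":((400,160),(314,314)),"mid":((423,237),(243,271)),"tall":((258,237),(360,211)),"sq":((258,161),(416,250))}
row=[]
for k,(a,b) in P.items():
    c=[]
    for im,(u,v) in((T,a),(S,b)):
        g=cv2.cvtColor(im,cv2.COLOR_BGR2GRAY)[v-14:v+15,u-14:u+15]
        th,m=cv2.threshold(g,0,255,cv2.THRESH_OTSU+cv2.THRESH_BINARY_INV)
        m=(g<105).astype(np.uint8)*255
        n,l,st,ce=cv2.connectedComponentsWithStats(m)
        i=1+np.argmin(np.linalg.norm(ce[1:]-14,axis=1)+ (st[1:,4]<20)*99)
        c.append((ce[i][0]+u-14,ce[i][1]+v-14)); print(k,np.round(c[-1],1),st[i],th)
    print(k,np.round(tri(*c),1))
    row.append(np.vstack([cv2.resize(im[v-20:v+30,u-20:u+20],None,fx=5,fy=5,interpolation=cv2.INTER_NEAREST) for im,(u,v) in((T,a),(S,b))]))
cv2.imwrite("pics/crop.png",np.hstack(row))
E
```

```text
short [399.5 159.7] [  5   5  18  18 249] 105.0
short [313.4 315.4] [  3   6  21  19 291] 119.0
short [ 638.6 -177.    94.7]
mid [422.6 236.5] [  5   5  19  18 266] 107.0
mid [242.1 271.4] [  4   7  19  15 234] 120.0
mid [ 428.7 -224.7  120.4]
tall [257.8 237.3] [  5   6  19  18 274] 109.0
tall [356.5 206.9] [  0   0  22  19 224] 122.0
tall [420.2 178.4 155. ]
sq [258.5 161.6] [  6   6  18  18 252] 104.0
sq [415.9 249.9] [  5   7  18  14 195] 121.0
sq [630.7 187.4 110.6]
```

View pics/crop.png

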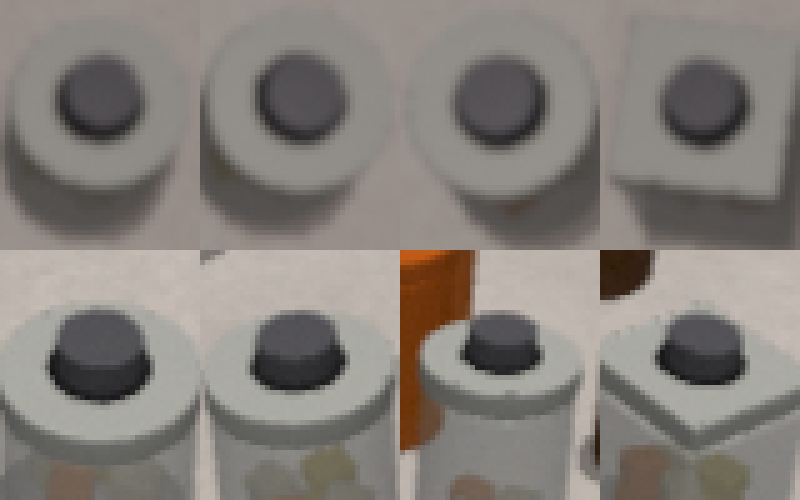

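The triangulated heights (about 95, 120 and 155 for the dark blobs) confirm the choice. The crops show the disc centres in the top view at short (400.4,157.4), middle (423.4,234.6) and tall (257.8,235.4). The square canister is the fourth one. I'll cast rays at the known button heights.

```bash
python3 - <<'E'
from h import *
p=np.array(state()["tool_pos"])
for k,u,v,z in(("short",400.4,157.4,108),("mid",423.4,234.6,133),("tall",257.8,235.4,158)):
    q=plane("top",u,v,z);print(k,np.round(q,1),"delta",np.round(q-p,1));p=q
print(tri((400.4,157.4),(314.2,311)),tri((423.4,234.6),(243,267)),tri((257.8,235.4),(360.8,206.5)))
E
```

```text
short [ 639.8 -177.9  108. ] delta [ 426.1  300.9 -122.5]
mid [ 430.8 -225.   133. ] delta [-209.   -47.1   25. ]
tall [426.1 180.2 158. ] delta [ -4.7 405.2  25. ]
[ 640.18453758 -177.15485994  108.56422089] [ 431.17310079 -223.77460649  134.32266938] [427.52153319 181.65257256 157.27435819]
```

```bash
python3 -m handwheel '[{"gripper":0,"tx":0.5,"ty":0.3},{"gripper":0,"tx":0.5,"ty":0.3},{"gripper":0,"tx":0.5,"ty":0.3},{"gripper":0,"tx":0.5,"ty":0.3},{"gripper":0,"tx":0.5,"ty":0.3}]'
```

```text
invalid input
```

```bash
python3 -m handwheel '[{"gripper":0,"tx":0.5,"ty":0.3,"tz":0,"turn":0},{"gripper":0,"tx":0.5,"ty":0.3,"tz":0,"turn":0},{"gripper":0,"tx":0.5,"ty":0.3,"tz":0,"turn":0},{"gripper":0,"tx":0.5,"ty":0.3,"tz":0,"turn":0},{"gripper":0,"tx":0.5,"ty":0.3,"tz":0,"turn":0}]'
```

```text
t: 0.72
tool_pos: [465.2, -328.1, 230.9]
orientation: [0.978, 0.208, -0.0, -0.0]
ft_force: [-0.1, -0.6, 0.0]
finger_gap: -0.2
gripper_force: 0.0
```

```bash
python3 -m handwheel '[{"gripper":0,"tx":0.44,"ty":0.38,"tz":0,"turn":0},{"gripper":0,"tx":0.44,"ty":0.38,"tz":0,"turn":0},{"gripper":0,"tx":0.44,"ty":0.38,"tz":0,"turn":0},{"gripper":0,"tx":0.43,"ty":0.37,"tz":0,"turn":0},{"gripper":0,"tx":0,"ty":0,"tz":-0.5,"turn":0}]'; python3 -m handwheel '[{"gripper":0,"tx":0,"ty":0,"tz":-0.4,"turn":0},{"gripper":0,"tx":0,"ty":0,"tz":-0.2,"turn":0},{"gripper":0,"tx":0,"ty":0,"tz":0,"turn":0}]'
```

```text
t: 1.35
tool_pos: [646.0, -176.1, 184.3]
orientation: [0.977, 0.211, 0.005, 0.002]
ft_force: [0.3, -0.6, 0.4]
finger_gap: 0.2
gripper_force: 0.0
t: 1.72
tool_pos: [636.9, -177.8, 118.6]
orientation: [0.978, 0.208, -0.003, -0.001]
ft_force: [0.6, -0.6, -0.0]
finger_gap: -0.2
gripper_force: 0.0
```

```bash
python3 -m handwheel '[{"gripper":0,"tx":0.02,"ty":0,"tz":-0.05,"turn":0},{"gripper":0,"tx":0,"ty":0,"tz":-0.04,"turn":0},{"gripper":0,"tx":0,"ty":0,"tz":-0.03,"turn":0},{"gripper":0,"tx":0,"ty":0,"tz":-0.03,"turn":0},{"gripper":0,"tx":0,"ty":0,"tz":-0.03,"turn":0}]'
```

```text
t: 2.35
tool_pos: [641.3, -178.5, 104.1]
orientation: [0.978, 0.208, 0.001, 0.0]
ft_force: [-0.7, 0.2, 3.8]
finger_gap: -0.1
gripper_force: 2.1
```

```bash
python3 -m handwheel '[{"gripper":0,"tx":0,"ty":0,"tz":-0.02,"turn":0},{"gripper":0,"tx":0,"ty":0,"tz":0,"turn":0}]'
```

```text
t: 2.6
tool_pos: [641.3, -178.5, 101.5]
orientation: [0.978, 0.208, 0.0, 0.0]
ft_force: [0.4, 0.1, 4.0]
finger_gap: 0.2
gripper_force: 1.5
```

Contact is at 4 N, so the button is sliding. I'll continue until the seal pushes back.

```bash
python3 -m handwheel '[{"gripper":0,"tx":0,"ty":0,"tz":-0.02,"turn":0},{"gripper":0,"tx":0,"ty":0,"tz":-0.02,"turn":0},{"gripper":0,"tx":0,"ty":0,"tz":0,"turn":0}]'
```

```text
t: 2.98
tool_pos: [641.3, -178.6, 97.6]
orientation: [0.978, 0.208, 0.0, 0.0]
ft_force: [-0.2, -0.9, 6.3]
finger_gap: 0.1
gripper_force: 2.9
```

```bash
python3 -m handwheel '[{"gripper":0,"tx":0,"ty":0,"tz":-0.01,"turn":0},{"gripper":0,"tx":0,"ty":0,"tz":0,"turn":0}]'
```

```text
t: 3.22
tool_pos: [641.3, -178.5, 97.0]
orientation: [0.978, 0.208, 0.0, 0.0]
ft_force: [-1.2, -0.2, 7.2]
finger_gap: 0.2
gripper_force: 3.7
```

The seal is reached (7 N), so the button is fully down. I'll lift and go to the middle one.

```bash
python3 -m handwheel '[{"gripper":0,"tx":0,"ty":0,"tz":0.1,"turn":0},{"gripper":0,"tx":0,"ty":0,"tz":0.4,"turn":0},{"gripper":0,"tx":0,"ty":0,"tz":0.4,"turn":0},{"gripper":0,"tx":-0.5,"ty":-0.11,"tz":0,"turn":0},{"gripper":0,"tx":-0.5,"ty":-0.11,"tz":0,"turn":0}]'; python3 -m handwheel '[{"gripper":0,"tx":-0.5,"ty":-0.11,"tz":0,"turn":0},{"gripper":0,"tx":-0.4,"ty":-0.09,"tz":0,"turn":0},{"gripper":0,"tx":-0.2,"ty":-0.04,"tz":0,"turn":0},{"gripper":0,"tx":0,"ty":0,"tz":-0.2,"turn":0},{"gripper":0,"tx":0,"ty":0,"tz":0,"turn":0}]'
```

```text
t: 3.85
tool_pos: [540.3, -200.4, 186.4]
orientation: [0.978, 0.209, 0.0, 0.0]
ft_force: [-0.2, -0.9, 0.9]
finger_gap: -0.0
gripper_force: 0.0
t: 4.47
tool_pos: [430.3, -223.9, 165.3]
orientation: [0.978, 0.208, -0.001, -0.001]
ft_force: [0.0, -0.4, -0.7]
finger_gap: -0.2
gripper_force: 0.0
```

```bash
python3 -m handwheel '[{"gripper":0,"tx":0,"ty":0,"tz":-0.2,"turn":0},{"gripper":0,"tx":0,"ty":0,"tz":-0.06,"turn":0},{"gripper":0,"tx":0,"ty":0,"tz":-0.03,"turn":0},{"gripper":0,"tx":0,"ty":0,"tz":-0.03,"turn":0},{"gripper":0,"tx":0,"ty":0,"tz":-0.03,"turn":0}]'; python3 -m handwheel '[{"gripper":0,"tx":0,"ty":0,"tz":-0.03,"turn":0},{"gripper":0,"tx":0,"ty":0,"tz":-0.02,"turn":0},{"gripper":0,"tx":0,"ty":0,"tz":0,"turn":0}]'
```

```text
t: 5.1
tool_pos: [431.6, -224.6, 131.8]
orientation: [0.978, 0.208, 0.001, 0.0]
ft_force: [-0.9, 0.5, 4.6]
finger_gap: 0.1
gripper_force: 2.1
t: 5.48
tool_pos: [431.5, -224.6, 126.5]
orientation: [0.978, 0.208, 0.001, 0.0]
ft_force: [0.8, 0.8, 2.4]
finger_gap: -0.1
gripper_force: 1.2
```

```bash
python3 -m handwheel '[{"gripper":0,"tx":0,"ty":0,"tz":-0.02,"turn":0},{"gripper":0,"tx":0,"ty":0,"tz":0,"turn":0}]'
```

```text
t: 5.72
tool_pos: [431.5, -224.6, 124.3]
orientation: [0.978, 0.208, 0.0, 0.0]
ft_force: [2.2, 0.8, 2.7]
finger_gap: 0.2
gripper_force: 1.2
```

```bash
python3 -m handwheel '[{"gripper":0,"tx":0,"ty":0,"tz":-0.02,"turn":0},{"gripper":0,"tx":0,"ty":0,"tz":0,"turn":0}]'
```

```text
t: 5.98
tool_pos: [431.5, -224.6, 122.6]
orientation: [0.978, 0.208, 0.0, 0.0]
ft_force: [0.4, -0.4, 5.5]
finger_gap: -0.0
gripper_force: 2.9
```

```bash
python3 -m handwheel '[{"gripper":0,"tx":0,"ty":0,"tz":-0.005,"turn":0},{"gripper":0,"tx":0,"ty":0,"tz":0,"turn":0}]'
```

```text
t: 6.22
tool_pos: [431.5, -224.6, 122.3]
orientation: [0.978, 0.208, 0.001, 0.0]
ft_force: [1.0, 1.0, 6.6]
finger_gap: -0.6
gripper_force: 3.3
```

```bash
python3 -m handwheel '[{"gripper":0,"tx":0,"ty":0,"tz":0.1,"turn":0},{"gripper":0,"tx":0,"ty":0,"tz":0.4,"turn":0},{"gripper":0,"tx":0,"ty":0,"tz":0.4,"turn":0},{"gripper":0,"tx":0,"ty":0.4,"tz":0,"turn":0},{"gripper":0,"tx":0,"ty":0.5,"tz":0,"turn":0}]'; python3 -m handwheel '[{"gripper":0,"tx":0,"ty":0.5,"tz":0,"turn":0},{"gripper":0,"tx":0,"ty":0.5,"tz":0,"turn":0},{"gripper":0,"tx":0,"ty":0.5,"tz":0,"turn":0},{"gripper":0,"tx":0,"ty":0.5,"tz":0,"turn":0},{"gripper":0,"tx":0,"ty":0.3,"tz":0,"turn":0}]'
```

```text
t: 6.85
tool_pos: [430.5, -134.1, 212.1]
orientation: [0.978, 0.207, -0.0, 0.0]
ft_force: [0.6, 0.6, -0.1]
finger_gap: 0.0
gripper_force: 0.0
t: 7.48
tool_pos: [429.7, 97.2, 211.5]
orientation: [0.978, 0.209, -0.001, 0.0]
ft_force: [0.3, -0.1, -0.1]
finger_gap: -0.1
gripper_force: 0.0
```

```bash
python3 -m handwheel '[{"gripper":0,"tx":-0.02,"ty":0.4,"tz":0,"turn":0},{"gripper":0,"tx":-0.02,"ty":0.4,"tz":0,"turn":0},{"gripper":0,"tx":0,"ty":0.03,"tz":0,"turn":0},{"gripper":0,"tx":0,"ty":0,"tz":-0.3,"turn":0},{"gripper":0,"tx":0,"ty":0,"tz":0,"turn":0}]'
```

```text
t: 8.1
tool_pos: [424.5, 176.9, 179.9]
orientation: [0.978, 0.208, -0.003, 0.001]
ft_force: [-0.1, 0.1, -0.6]
finger_gap: -0.0
gripper_force: 0.0
```

```bash
python3 - <<'E'
from h import *
im=cv2.cvtColor(get_image("scene"),cv2.COLOR_RGB2BGR)
a=cv2.resize(im[190:360,210:450],None,fx=3.3,fy=3.3);cv2.imwrite("pics/chk.png",a[:590])
E
```

```text
(no output)
```

View pics/chk.png

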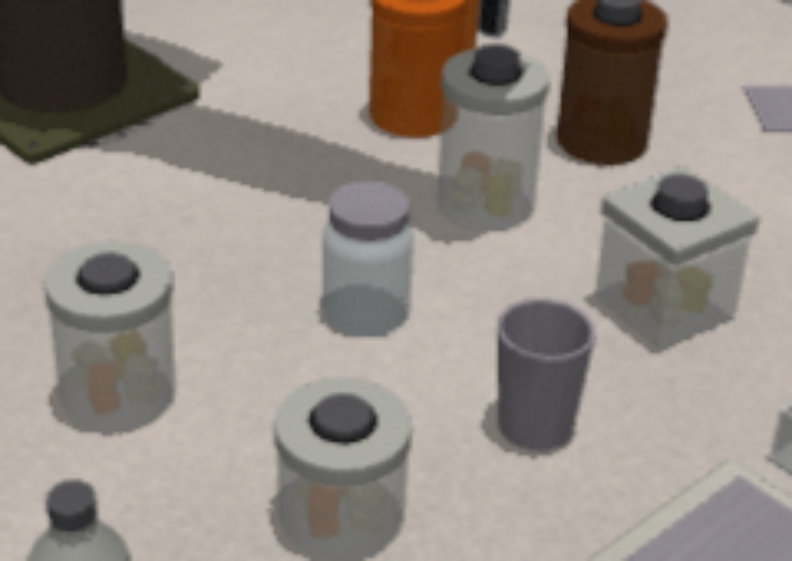

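The crop shows the short button at (343,418) and the middle one at (107,272) both down. The tall one at (497,65), which I am above, and the square one at (681,195) are still raised. Next I press the tall one.

```bash
python3 -m handwheel '[{"gripper":0,"tx":0,"ty":0.02,"tz":-0.12,"turn":0},{"gripper":0,"tx":0,"ty":0,"tz":-0.05,"turn":0},{"gripper":0,"tx":0,"ty":0,"tz":-0.03,"turn":0},{"gripper":0,"tx":0,"ty":0,"tz":-0.03,"turn":0},{"gripper":0,"tx":0,"ty":0,"tz":-0.03,"turn":0}]'; python3 -m handwheel '[{"gripper":0,"tx":0,"ty":0,"tz":-0.03,"turn":0},{"gripper":0,"tx":0,"ty":0,"tz":0,"turn":0}]'
```

```text
t: 8.78
tool_pos: [427.2, 180.6, 156.1]
orientation: [0.978, 0.208, 0.0, -0.0]
ft_force: [-1.0, -1.1, 4.3]
finger_gap: 0.2
gripper_force: 2.1
t: 9.02
tool_pos: [427.1, 180.6, 152.8]
orientation: [0.978, 0.208, 0.0, 0.0]
ft_force: [0.2, 0.3, 1.2]
finger_gap: -0.0
gripper_force: 0.7
```

```bash
python3 -m handwheel '[{"gripper":0,"tx":0,"ty":0,"tz":-0.02,"turn":0},{"gripper":0,"tx":0,"ty":0,"tz":0,"turn":0}]'
```

```text
t: 9.28
tool_pos: [427.1, 180.6, 150.8]
orientation: [0.978, 0.208, 0.0, 0.0]
ft_force: [0.0, -0.4, 1.6]
finger_gap: -0.1
gripper_force: 1.2
```

```bash
python3 -m handwheel '[{"gripper":0,"tx":0,"ty":0,"tz":-0.02,"turn":0},{"gripper":0,"tx":0,"ty":0,"tz":-0.015,"turn":0},{"gripper":0,"tx":0,"ty":0,"tz":0,"turn":0}]'
```

```text
t: 9.65
tool_pos: [427.1, 180.6, 147.5]
orientation: [0.978, 0.208, 0.0, 0.0]
ft_force: [-1.2, -1.1, 5.2]
finger_gap: 0.1
gripper_force: 3.0
```

```bash
python3 -m handwheel '[{"gripper":0,"tx":0,"ty":0,"tz":-0.005,"turn":0},{"gripper":0,"tx":0,"ty":0,"tz":0,"turn":0}]'
```

```text
t: 9.9
tool_pos: [427.1, 180.7, 147.2]
orientation: [0.978, 0.208, 0.0, -0.0]
ft_force: [-1.5, -0.4, 7.1]
finger_gap: -0.3
gripper_force: 3.4
```

```bash
python3 -m handwheel '[{"gripper":0,"tx":0,"ty":0,"tz":0.1,"turn":0},{"gripper":0,"tx":0,"ty":0,"tz":0.4,"turn":0},{"gripper":0,"tx":0,"ty":0,"tz":0.5,"turn":0},{"gripper":0,"tx":0,"ty":0,"tz":0,"turn":0},{"gripper":0,"tx":0,"ty":0,"tz":0,"turn":0}]'; python3 - <<'E'
from h import *
im=cv2.cvtColor(get_image("scene"),cv2.COLOR_RGB2BGR)
cv2.imwrite("pics/end.png",cv2.resize(im[150:360,120:440],None,fx=2.5,fy=2.5))
E
```

```text
t: 10.52
tool_pos: [426.7, 180.5, 246.4]
orientation: [0.978, 0.208, -0.0, -0.0]
ft_force: [-0.0, 0.6, -0.9]
finger_gap: 0.4
gripper_force: 0.0
```

View pics/end.png

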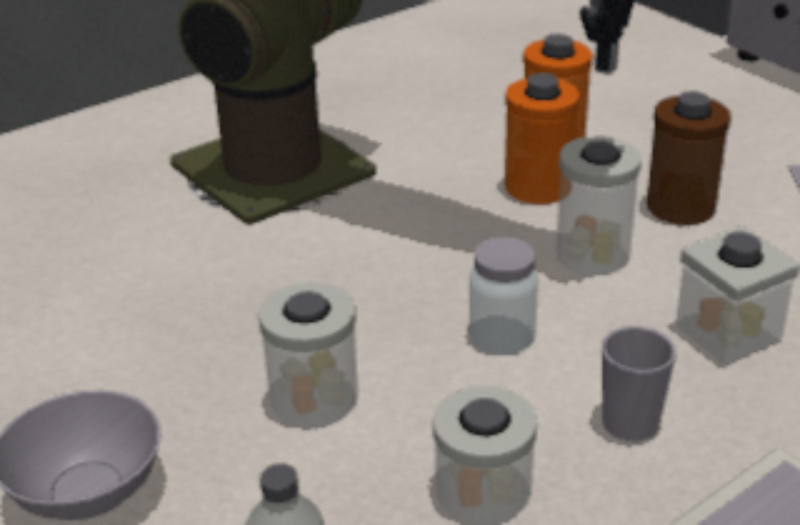

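All three round buttons, at (485,417), (307,307) and (601,153), are down. The square one at (741,250) is still raised, and nothing has moved.

```bash
python3 -c "from cell import *; print(sign_off())"
```

```text
the job is handed in; nothing more can be done
None
```

I pressed the short, middle and tall canisters' buttons fully down in that order, reading at most about 7 N; the last picture shows the square button still raised and nothing in view visibly moved, and I handed the job in at about 10.6 s (sign-off returned no verdict).

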